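# Prop open the sample chest

## Robot

A 6-joint arm with a two-finger parallel gripper is mounted at the origin on a cart in front of the work surface, level with it; the furniture and walls round the work are solid. World frame = base frame: x ahead of the robot, y to its left, z up, the work surface at z = 0. Lengths are in mm, angles in rad, forces in N, time in s.
With the tool pointing down it reaches from about 375 to 975 mm from the base axis. Payload 3.8 kg.
Tool frame: the origin (TCP) lies midway between the tips of the shut fingers; the grasp point (between the pads) lies 19 mm behind it; x points along the fingers, y is the direction in which the jaws open and shut, and the axes are right-handed (so a half turn about x gives the same grasp; the last joint's range is limited). The gripper opens to 85 mm and grips with 20 to 120 N. Pads are 22 mm wide; open, the fingers measure 114 mm over their backs; the gripper's body (76 mm by 85 mm) begins 54 mm behind the grasp point. The pads swing forward as they close: fully open they stand 13 mm farther back than shut.
Start: joints at [1.26, 0.264, 1.604, -0, 1.274, -0.037], TCP at [182.512, 649.852, 231.28] pointing down, gripper open.
Joint ranges: [-2.63, 2.63], [-0.94, 2.18], [0.31, 2.57], [-1.31, 4.45], [0, 2.66], [-2.55, 2.55]. Speed limits (rad/s): [2.57, 2.57, 3.14, 3.14, 3.14, 3.14].

## Interface

Orientations are given as a 3x3 rotation matrix whose columns are the frame's x, y, z axes.
In Python, from plant import robot gives the robot as it stands.
- The arm moves only by the tool servo_tool, never from a script. Its argument "steps" is a list that holds one entry, the list of rows, each a list of 4 numbers: the shift along the tool's x, y, z in m, then the turn about the tool's x in degrees. In form: [[[dx, dy, dz, spin], ...]]. A call has exactly 10 rows; each row shifts and turns the commanded pose from where the row before left it, along the tool's axes as they then stand; what a row does not reach is not made up. A row lasts 1/10 s, in which the tool goes at most 50 mm and 8.59 degrees, less where a joint would pass 70% of its speed; a pose out of reach is approached as far as the arm can. A call with a gripper value outside its range is refused whole. "gripper" is the finger opening in m, from 0 to 0.0854, set as the call begins (left out, the last holds). The fingers move at their own pace and stop on an object; "grip_force" is the grip in N (left out, the last holds). Time passes only in rows, so rows that do not move let the fingers close, or fill a call up. It gives the time, the measured TCP pose, the force and the opening at its end, in the units of the state.
- robot.read_state(): the state, without advancing time (a new reading comes with each control period).
- robot.capture(name): name is "scene" or "top" or "wrist"; returns a dict with "color" (420x560x3 uint8, red, green, blue), "camera_matrix" (3x3 intrinsics, pixels), "dist_coeffs" ([k1, k2, p1, p2, k3] as OpenCV has them; the pictures are not rectified), "extrinsics" (4x4, takes a point from camera to world coordinates); the wrist camera has in their place "mount" (4x4, takes a point from camera to tool coordinates, whose origin is the TCP and whose axes are the tool frame's). Camera axes: x right, y up, looking along -z (the intrinsics and any distortion apply to the point x, -y, -z); pixel columns grow to the right and rows downward; lengths in mm; the calibration is good to about 2 mm. A picture is of the moment at which its call begins: read the wrist's pose just before it. There is no depth.
- robot.close_job(): hands the job in, once; it reports no verdict.
The state is a dict: "time_s": time; "qpos": joint angles; "dq": joint speeds; "tau": joint torques, N m; "tcp_pos": TCP position; "tool_rot": TCP orientation; "wrist_force": force on the tool from outside, world axes, zero at the start; "moment": the same for the moment, N m; "width": opening from 0.0 (shut) to 1.0 (fully open).
Only numpy, scipy, OpenCV 4.12 (cv2) and the standard library are available. Lean on these libraries where they do the work, as an engineer would, in place of code of your own. Each camera call takes 0.05 s, during which the arm holds its last target.

## Task

Open the blue sample chest so that the jars and vials in it can be reached: lift its lid by the yellow bar handle as far as it goes and let it stay there. Then swing the chest's own prop rod up by its orange grip until its steel pin sits fully in the holding hole of the hook plate on the lid's edge, and let go.

Things in the scene. Friction and masses are not known exactly. Their poses are not given: they have to be found in the camera images.
- chest: Blue steel sample chest fixed to the worktop, 160 (x) by 216 (y) by 95 mm high; its lid is 168 deep, 224 wide, 10 thick. Origin: centre of its underside, on the worktop; +z up, -x its front (toward the robot), +y its left. The lid's hinge line runs along y at x = +80, z = 98 mm. The prop rod hangs outside its right wall and turns about a line along y through x = +15, z = 53 mm.
- chest_lid (a joint): Lid angle (rad): 0 shut, grows as the front edge rises, stop at 1.22. The hinge is stiff: lifting takes about 3 N at the handle; left above about 0.95 rad the lid stays where it is, lower down it falls shut.
- lid_handle (a point): Middle of the lid's yellow bar handle: 11 mm thick, 110 mm long along the chest's y, 48 mm ahead of the lid's front edge on two posts 47 mm either side of the middle. 215 mm from the hinge line; lid shut: chest x = -135, y = 0, z = 100 mm.
- prop_grip (a point): Middle of the orange grip on the prop rod's free end: 14 mm thick, 54 mm long along the chest's y, at chest y = -187 mm, 132 mm from the rod's turning line. The rod (9 mm thick, at y = -135) starts lying forward (-x), level or up to 17 degrees raised, swings up and back (+x), needs about 0.1 N m to turn and stays where it is left.
- prop_pin (a point): Middle of the steel pin, 10 mm thick, that sticks out inward from the rod's free end (chest y = -105 to -135), in one straight line with the orange grip; this point lies 69.5 mm from the grip's middle along the chest's +y (y = -117.5 mm).
- lid_hole (a point): Seat for the pin in the 5 mm steel hook plate under the lid's right edge (y = -117.5), 102 mm from the hinge line. An open slot 13 mm wide whose mouth flares to 33 mm, 25 mm from the seat; with the lid open it faces forward (-x) and the pin enters from the front. Seated: rod 95 degrees up from level-forward, lid at 1.2 rad; pushing the pin home lifts a slightly low lid up to that.

How it is judged (in metres and radians):
On the way:
1. the lid is lifted and the prop rod's pin is still well away from the hole (value of joint chest_lid above 0.95 rad and distance between prop_pin and lid_hole above 0.04 m), for 0.2 s.
At the end, for the whole second after the job is handed in: The lid stands open at rest (more than 1.1 rad) with the prop rod's pin within 12 mm of its seat in the holding hole of the hook plate (value of joint chest_lid above 1.1 rad and distance between prop_pin and lid_hole below 0.012 m and velocity of joint chest_lid between -0.05 and 0.05 rad/s); the robot touches nothing.
It also fails if it takes over 48 s, if anything falls off the work surface, if the arm or the gripper's body presses on something with over 40 N, if the wrist force passes 120 N, or if a joint passes its speed limit or range.

## Working session

There is one attempt and no reset: what is moved stays moved. The work goes in short steps, Python scripts to look and compute and a tool call to move; the robot and the scene stay as the last step left them, time stands still between calls to the robot, and variables do not carry over. Pictures are saved under pics/ and viewed, and the job is handed in when it is done.

Besides the shell and the picture viewer there is one more tool, called after "Call:" as a command line: name --argument value ..., lists and objects as JSON in quotes. servo_tool: Moves the arm, as the interface text tells. Its arguments: {"type":"object","properties":{"steps":{"type":"array","items":{"type":"array","items":{"type":"array","items":{"type":"number"}}}},"gripper":{"type":"number"},"grip_force":{"type":"number"}},"required":["steps"]}

```bash
ls; mkdir -p pics; python3 - <<'E'
from plant import robot
import cv2,numpy as np
s=robot.read_state()
for k,v in s.items(): print(k,np.round(v,3).tolist())
for n in ["scene","top"]:
    c=robot.capture(n)
    cv2.imwrite(f"pics/{n}0.png",cv2.cvtColor(c["color"],cv2.COLOR_RGB2BGR))
    print(n,c["camera_matrix"],c["dist_coeffs"],c["extrinsics"])
E
```

```text
pics
time_s 0.0
qpos [1.26, 0.265, 1.605, -0.0, 1.274, -0.037]
dq [-0.0, 0.0, 0.001, 0.001, -0.001, 0.001]
tau [-0.003, -51.512, -36.73, -0.001, 0.013, 0.0]
tcp_pos [182.316, 649.152, 229.953]
tool_rot [[-0.001, 0.27, 0.963], [-0.002, 0.963, -0.27], [-1.0, -0.002, -0.0]]
wrist_force [0.313, 0.424, -0.258]
moment [-0.036, 0.006, -0.034]
width 1.001
scene [[392.72384374   0.         275.65126561]
 [  0.         392.72384374 208.17574628]
 [  0.           0.           1.        ]] [-0.10589694  0.          0.          0.          0.        ] [[-8.99721070e-01  2.95524924e-01 -3.21196226e-01  2.89197580e+02]
 [-4.36048317e-01 -6.40768912e-01  6.31883744e-01  4.42210594e+02]
 [-1.90751606e-02  7.08576192e-01  7.05376437e-01  7.02427769e+02]
 [ 0.00000000e+00  0.00000000e+00  0.00000000e+00  1.00000000e+00]]
top [[507.50775171   0.         280.77513841]
 [  0.         507.50775171 207.3482969 ]
 [  0.           0.           1.        ]] [-0.19095368  0.          0.          0.          0.        ] [[ 2.40731668e-02  9.83477239e-01 -1.79424088e-01  3.97247612e+02]
 [-9.99693662e-01  2.47141997e-02  1.33795087e-03 -1.16159800e+02]
 [ 5.75016697e-03  1.79336915e-01  9.83770912e-01  1.01345747e+03]
 [ 0.00000000e+00  0.00000000e+00  0.00000000e+00  1.00000000e+00]]
```

View pics/scene0.png

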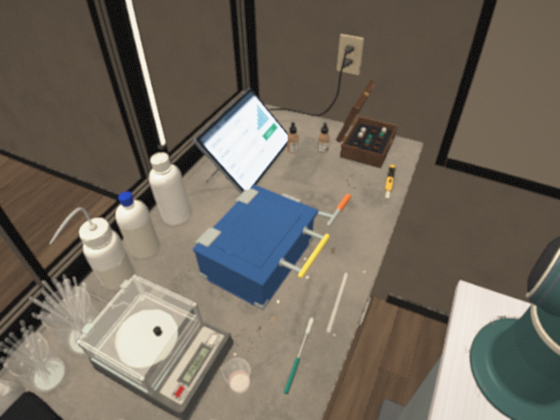

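View pics/top0.png

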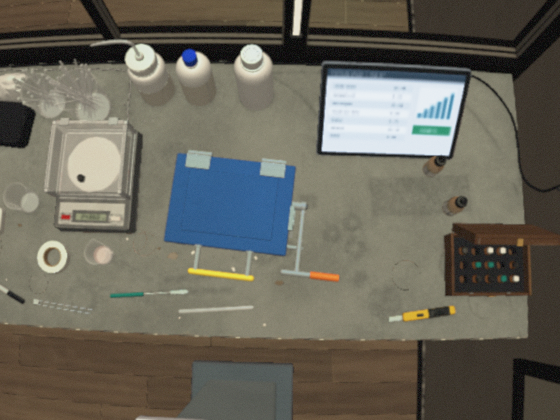

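The scene picture shows the chest at about (258,243), its yellow handle at (314,256) and the orange grip at (340,209). In the top picture the lid spans (166..296, 153..255), the handle runs from (188,271) to (253,278), and the orange grip is at (309..339, 276). I'll enlarge both.

```bash
python3 - <<'E'
import cv2
a=cv2.imread("pics/top0.png")[140:290,155:350]; cv2.imwrite("pics/top0c.png",cv2.resize(a,None,fx=4,fy=4,interpolation=cv2.INTER_CUBIC))
a=cv2.imread("pics/scene0.png")[175:315,185:365]; cv2.imwrite("pics/scene0c.png",cv2.resize(a,None,fx=4,fy=4,interpolation=cv2.INTER_CUBIC))
E
```

```text
(no output)
```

View pics/top0c.png

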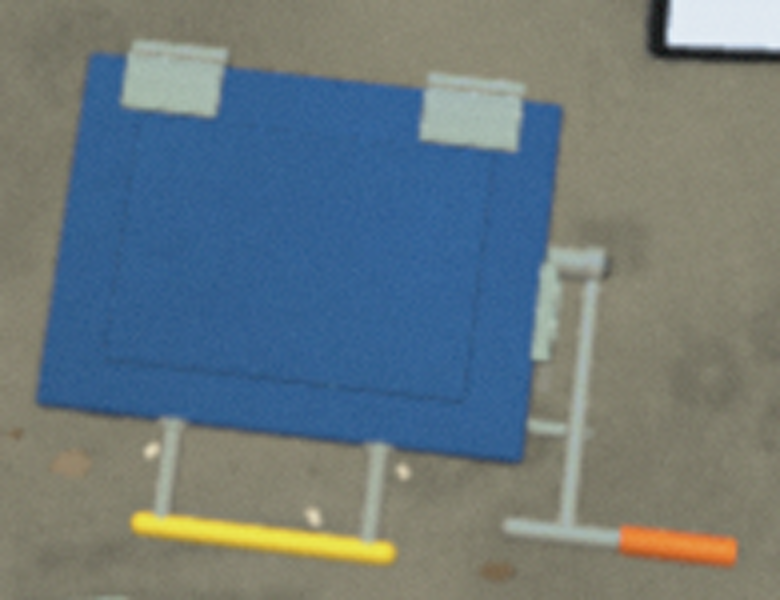

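View pics/scene0c.png

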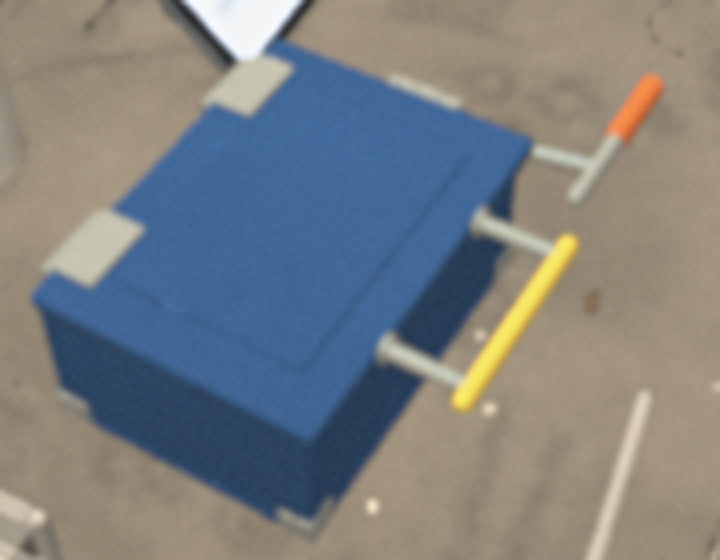

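```bash
cat > h.py <<'E'
import numpy as np,cv2
from plant import robot
from scipy.optimize import least_squares
FL=np.diag([1.,-1,-1])
def proj(P,cam):
    E=cam["extrinsics"]; R=E[:3,:3];t=E[:3,3]
    pc=(np.atleast_2d(P)-t)@R
    p=pc@FL
    return cv2.projectPoints(p.reshape(-1,1,3),np.zeros(3),np.zeros(3),cam["camera_matrix"],np.array(cam["dist_coeffs"]))[0].reshape(-1,2)
def wristE(cam,s):
    T=np.eye(4);T[:3,:3]=s["tool_rot"];T[:3,3]=s["tcp_pos"]
    return T@cam["mount"]
def grippt(a,y): # rod angle up from level-forward
    return [15-132*np.cos(a),y,53+132*np.sin(a)]
def w(Pc,x,y,yaw):
    c,s=np.cos(yaw),np.sin(yaw)
    return np.atleast_2d(Pc)@np.array([[c,-s,0],[s,c,0],[0,0,1]]).T+[x,y,0]
def save(img,name,box=None,f=1):
    a=cv2.cvtColor(img,cv2.COLOR_RGB2BGR)
    if box: a=a[box[1]:box[3],box[0]:box[2]]
    cv2.imwrite("pics/"+name,cv2.resize(a,None,fx=f,fy=f,interpolation=cv2.INTER_CUBIC))
E
python3 - <<'E'
from h import *
T=robot.capture("top");S=robot.capture("scene")
L=[[-87,112,105],[-87,-112,105],[81,-112,105],[81,112,105]]
H=[[-135,55,100],[-135,-55,100]]
tp=np.array([[38,404],[522,462],[562,105],[90,53],[134,522],[395,553],[620,537],[737,551],[506,526]])/4+[154.6,139.6]
sp=np.array([[308,440],[530,148],[278,40],[38,298],[460,405],[571,236],[622,135],[656,77],[574,198]])/4+[184.6,174.6]
def res(p,full=0):
    x,y,yaw,a=p
    M=L+H+[grippt(a,-160),grippt(a,-214),grippt(a,-105)]
    W=w(M,x,y,yaw)
    r=np.r_[proj(W,T)-tp,proj(W,S)-sp]
    return r if full else r.ravel()
f=least_squares(res,[450,-60,0.1,0.1],loss='soft_l1')
print(f.x,np.degrees(f.x[2:])); print(np.round(res(f.x,1),1))
x,y,yaw,a=f.x
J=np.linalg.inv(f.jac.T@f.jac); print(np.sqrt(np.diag(J)))
print("handle",w([[-135,0,100]],x,y,yaw),"grip",w([grippt(a,-187)],x,y,yaw),"hinge",w([80,0,98],x,y,yaw))
E
```

```text
[ 5.72626071e+02 -2.47826174e+01 -9.29694794e-02  2.10019432e-01] [-5.32675879 12.03322706]
[[-1.  -0.1]
 [ 0.5  0.3]
 [ 1.  -0.6]
 [ 0.1 -1. ]
 [ 2.4  0.8]
 [-2.5  0.6]
 [ 0.1  0.4]
 [ 0.1  0.2]
 [-1.2 -0.3]
 [ 1.   0.7]
 [ 1.6 -2.2]
 [-0.7 -1. ]
 [-3.1 -0.4]
 [ 1.4 -0.3]
 [-0.3  3.3]
 [-1.6 -0. ]
 [-0.3  0.3]
 [-0.3 -0.2]]
[0.65797035 0.75729495 0.00483991 0.01554048]
handle [[438.20907562 -12.24981008 100.        ]] grip [[ 441.65901092 -200.38254759   80.51921542]] hinge [[652.28058734 -32.20946616  98.        ]]
```

```bash
python3 - <<'E'
from h import *
T=robot.capture("top");S=robot.capture("scene")
L=[[-87,112,105],[-87,-112,105],[81,-112,105],[81,112,105]]
H=[[-135,60.5,100],[-135,-60.5,100]]
tp=np.array([[38,404],[522,462],[562,105],[90,53],[134,522],[395,553],[620,537],[737,551],[506,526]])/4+[154.6,139.6]
sp=np.array([[308,440],[530,148],[278,40],[38,298],[460,405],[571,236],[622,135],[656,77],[574,198]])/4+[184.6,174.6]
def res(p,full=0):
    x,y,yaw,a=p
    W=w(L+H+[grippt(a,-160),grippt(a,-214),grippt(a,-105)],x,y,yaw)
    r=np.r_[proj(W,T)-tp,proj(W,S)-sp]
    return r if full else r.ravel()
f=least_squares(res,[450,-60,0.1,0.1],loss='soft_l1')
print(f.x,np.degrees(f.x[2:])); print(np.round(res(f.x,1),1).tolist())
x,y,yaw,a=f.x
c,s=np.cos(yaw),np.sin(yaw)
p=np.array([182.512,649.852])-[x,y]; print("start in chest",c*p[0]+s*p[1],-s*p[0]+c*p[1])
E
```

```text
[ 5.72709252e+02 -2.49415593e+01 -9.17410071e-02  2.06206272e-01] [-5.25637251 11.81474908]
[[-0.9, -0.1], [0.7, 0.2], [1.0, -0.8], [0.1, -0.9], [-0.4, 0.4], [0.8, 0.9], [0.3, 0.3], [0.2, 0.1], [-1.0, -0.4], [1.1, 0.6], [1.6, -2.3], [-0.8, -1.1], [-3.1, -0.4], [0.1, 1.7], [0.9, 1.4], [-1.6, 0.0], [-0.4, 0.3], [-0.3, -0.1]]
start in chest -450.37581243677204 636.2089837547328
```

Call:
servo_tool --steps '[[[0,0,0,8],[0,0,0,8],[0,0,0,8],[0,0,0,8],[0,0,0,8],[0,0,0,8],[0,0,0,8],[0,0,0,8],[0,0,0,8],[0,0,0,7.5]]]' --gripper 0.04 --grip_force 30

```text
time_s: 1.3
tcp_pos: [182.5, 649.8, 231.1]
tool_rot: [[-0.0, 0.995, -0.096], [-0.0, -0.096, -0.995], [-1.0, -0.0, 0.0]]
wrist_force: [0.7, -0.1, 0.6]
width: 0.474
```

Call:
servo_tool --steps '[[[0,0.016,0.032,0],[0,0.016,0.032,0],[0,0.016,0.032,0],[0,0.016,0.032,0],[0,0.016,0.032,0],[0,0.016,0.032,0],[0,0.016,0.032,0],[0,0.016,0.032,0],[0,0.016,0.032,0],[0,0.016,0.032,0]]]'

```text
time_s: 2.3
tcp_pos: [313.2, 315.4, 231.5]
tool_rot: [[0.001, 0.996, -0.09], [0.0, -0.09, -0.996], [-1.0, 0.001, -0.0]]
wrist_force: [1.3, -0.5, 0.6]
width: 0.465
```

Call:
servo_tool --steps '[[[0,0.016,0.032,0],[0,0.016,0.032,0],[0,0.016,0.032,0],[0,0.016,0.032,0],[0,0.016,0.032,0],[0,0.016,0.032,0],[0,0.016,0.032,0],[0,0.016,0.032,0],[0,0.016,0.03,0],[0,0.01,0.02,0]]]'

```text
time_s: 3.3
tcp_pos: [439.3, -4.1, 231.6]
tool_rot: [[0.001, 0.996, -0.092], [-0.001, -0.092, -0.996], [-1.0, 0.001, 0.0]]
wrist_force: [0.4, 1.2, 0.1]
width: 0.471
```

```bash
python3 - <<'E'
from h import *
s=robot.read_state();c=robot.capture("wrist")
print(s["tcp_pos"],s["tool_rot"],s["qpos"],s["wrist_force"])
save(c["color"],"w1.png")
c["extrinsics"]=wristE(c,s)
x,y,yaw,a=572.7,-24.9,-.0917,.206
print(proj(w([[-135,0,100],[-135,60.5,100],[-135,-60.5,100]],x,y,yaw),c))
print(c["mount"])
E
```

```text
[439.26854134  -4.08147777 231.57027432] [[ 9.48287663e-04  9.95754964e-01 -9.20388678e-02]
 [-5.56451172e-04 -9.20383695e-02 -9.95755306e-01]
 [-9.99999396e-01  9.95477607e-04  4.66810166e-04]] [-6.56134579e-02 -1.97293435e-01  2.07909223e+00 -5.18088164e-04
  1.25881117e+00  2.67144155e-02] [0.37149652 1.18818084 0.12833153]
[[280.10825295 213.87329839]
 [280.05767725 151.69481673]
 [280.15270723 268.41124347]]
[[-2.47384934e-04  3.13140318e-01 -9.49706839e-01 -1.42774408e+02]
 [ 9.99999933e-01  3.34630269e-04 -1.50150217e-04 -3.61799874e-01]
 [ 2.70782568e-04 -9.49706812e-01 -3.13140380e-01 -8.14530291e+01]
 [ 0.00000000e+00  0.00000000e+00  0.00000000e+00  1.00000000e+00]]
```

View pics/w1.png

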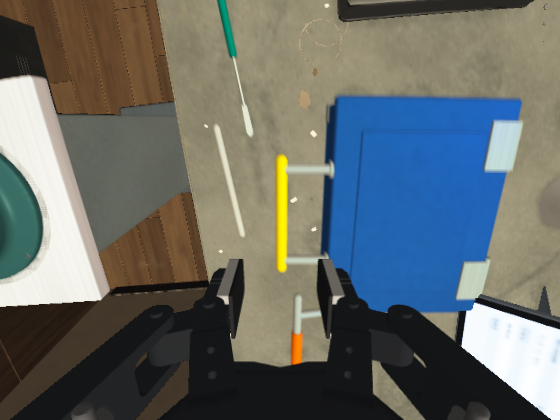

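The wrist picture shows the handle at column 282, rows 155 to 272. That is 2 px off the prediction, or about +2 mm in chest x and -3 mm in y. The finger tips are at columns 240 and 320. Next I correct for this, descend and grip.

Call:
servo_tool --steps '[[[0.01,0.002,0.006,0],[0.018,0,0.004,0],[0.018,0,0,0],[0.018,0,0,0],[0.018,0,0,0],[0.018,0,0,0],[0.018,0,0,0],[0.016,0,0,0],[0.01,0,0,0],[0.006,0,0,0]]]'

```text
time_s: 4.35
tcp_pos: [438.6, -11.5, 80.0]
tool_rot: [[-0.002, 0.996, -0.09], [0.0, -0.09, -0.996], [-1.0, -0.002, -0.0]]
wrist_force: [-0.2, -0.8, 0.8]
width: 0.469
```

```bash
python3 - <<'E'
from h import *
s=robot.read_state();c=robot.capture("wrist")
print(s["tcp_pos"],s["wrist_force"])
save(c["color"],"w2.png")
c=robot.capture("scene");save(c["color"],"s2.png",(185,135,365,315),4)
E
```

```text
[438.59884814 -11.47357656  79.96795051] [-0.21279676 -0.76141155  0.81946769]
```

View pics/w2.png

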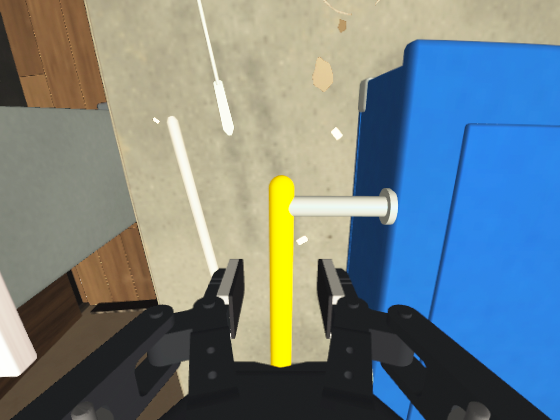

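View pics/s2.png

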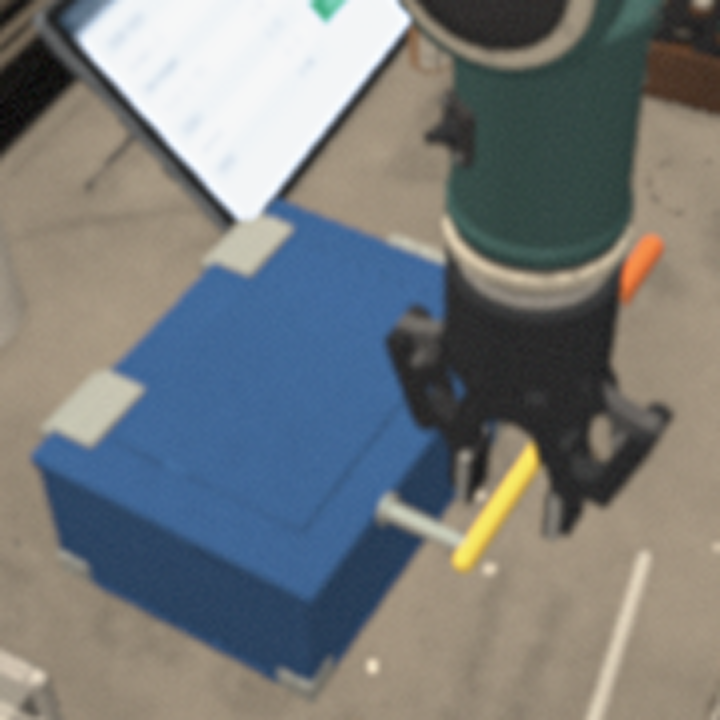

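The bar lies midway between the fingers, at column 282. I close on it.

Call:
servo_tool --steps '[[[0,0,0,0],[0,0,0,0],[0,0,0,0],[0,0,0,0],[0,0,0,0],[0,0,0,0],[0,0,0,0],[0,0,0,0],[0,0,0,0],[0,0,0,0]]]' --gripper 0 --grip_force 30

```text
time_s: 5.45
tcp_pos: [438.7, -12.0, 82.0]
tool_rot: [[-0.002, 0.996, -0.091], [0.0, -0.091, -0.996], [-1.0, -0.002, -0.0]]
wrist_force: [-4.5, 1.1, 5.9]
width: 0.119
```

```bash
python3 - <<'E'
import numpy as np
p0=np.array([-135.,100.]);th0=np.arctan2(2,215)
prev=None
for t in np.linspace(0,1.22,26):
    a=t+np.arctan2(2,215); p=np.array([80-215.01*np.cos(a),98+215.01*np.sin(a)])
    if prev is not None: print(round(t,3),np.round([-(p-prev)[1],(p-prev)[0]],1))
    prev=p
E
```

```text
0.049 [-10.5   0.4]
0.098 [-10.5   0.9]
0.146 [-10.4   1.4]
0.195 [-10.3   1.9]
0.244 [-10.2   2.4]
0.293 [-10.1   2.9]
0.342 [-9.9  3.4]
0.39 [-9.8  3.8]
0.439 [-9.6  4.3]
0.488 [-9.3  4.8]
0.537 [-9.1  5.2]
0.586 [-8.8  5.7]
0.634 [-8.5  6.1]
0.683 [-8.2  6.5]
0.732 [-7.9  6.9]
0.781 [-7.6  7.3]
0.83 [-7.2  7.6]
0.878 [-6.8  8. ]
0.927 [-6.4  8.3]
0.976 [-6.   8.6]
1.025 [-5.6  8.9]
1.074 [-5.1  9.1]
1.122 [-4.7  9.4]
1.171 [-4.2  9.6]
1.22 [-3.8  9.8]
```

The measured opening is about 10 mm, so the bar is held. I lift the first stretch.

Call:
servo_tool --steps '[[[-0.0105,0.0004,0,0],[-0.0105,0.0009,0,0],[-0.0104,0.0014,0,0],[-0.0103,0.0019,0,0],[-0.0102,0.0024,0,0],[-0.0101,0.0029,0,0],[-0.0099,0.0034,0,0],[-0.0098,0.0038,0,0],[-0.0096,0.0043,0,0],[-0.0093,0.0048,0,0]]]'

```text
time_s: 6.45
tcp_pos: [463.5, -14.3, 182.5]
tool_rot: [[-0.006, 0.996, -0.09], [0.0, -0.09, -0.996], [-1.0, -0.006, 0.0]]
wrist_force: [-9.0, 1.4, 1.1]
width: 0.112
```

```bash
python3 - <<'E'
from h import *
s=robot.read_state();print(s["tcp_pos"],s["wrist_force"],s["moment"],s["width"])
c=robot.capture("scene");save(c["color"],"s3.png",(185,115,365,315),4)
E
```

```text
[463.46895547 -14.27176427 182.47860023] [-9.03408493  1.42882055  1.11410725] [ 0.18827766  1.60079006 -0.04294625] 0.11183804535496192
```

View pics/s3.png

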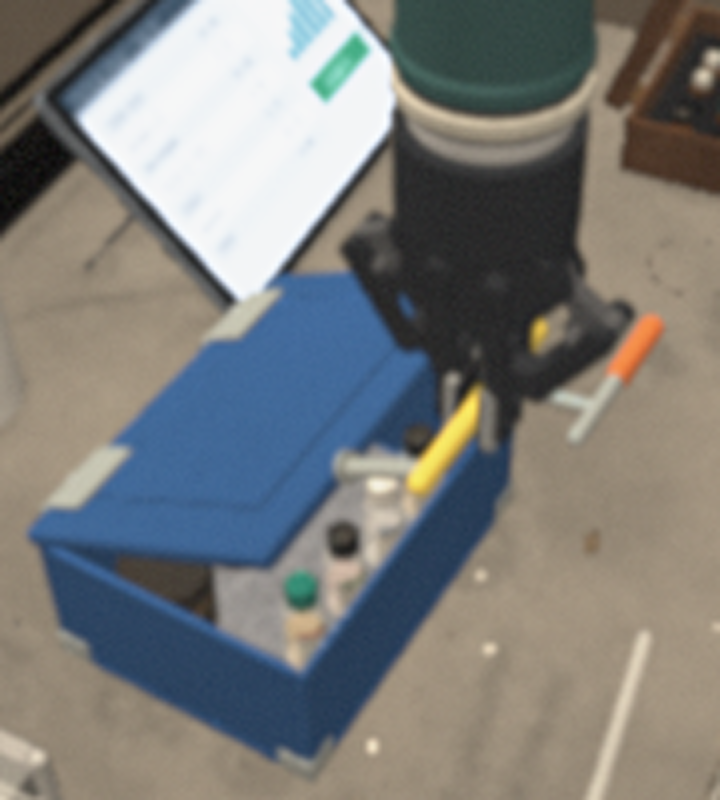

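The lid is rising with the handle still held at crop (450,440), and the wrist force is about 9 N. I continue.

Call:
servo_tool --steps '[[[-0.0091,0.0052,0,0],[-0.0088,0.0057,0,0],[-0.0085,0.0061,0,0],[-0.0082,0.0065,0,0],[-0.0079,0.0069,0,0],[-0.0076,0.0073,0,0],[-0.0072,0.0076,0,0],[-0.0068,0.008,0,0],[-0.0064,0.0083,0,0],[-0.006,0.0086,0,0]]]'

```text
time_s: 7.5
tcp_pos: [535.2, -20.9, 262.6]
tool_rot: [[-0.0, 0.996, -0.09], [-0.0, -0.09, -0.996], [-1.0, -0.0, 0.0]]
wrist_force: [-10.5, 0.5, 10.6]
width: 0.115
```

Call:
servo_tool --steps '[[[-0.0056,0.0089,0,0],[-0.0051,0.0091,0,0],[-0.0047,0.0094,0,0],[-0.0042,0.0096,0,0],[-0.003,0.008,0,0],[0,0,0,0],[0,0,0,0],[0,0,0,0],[0,0,0,0],[0,0,0,0]]]'

```text
time_s: 8.5
tcp_pos: [581.6, -25.2, 284.4]
tool_rot: [[0.004, 0.996, -0.09], [-0.001, -0.09, -0.996], [-1.0, 0.004, 0.0]]
wrist_force: [-5.2, 0.5, 8.0]
width: 0.118
```

```bash
python3 - <<'E'
from h import *
s=robot.read_state();print(s["tcp_pos"],s["wrist_force"],s["moment"],s["width"])
p=s["tcp_pos"]; g=p-19*s["tool_rot"][:,0]; d=g[:2]-[572.7,-24.9]; cx=d@[.9958,-.0916]
print("chest x,z of grasp",cx,g[2],"angle",np.arctan2(g[2]-98,80-cx)-.0093,"r",np.hypot(g[2]-98,80-cx))
c=robot.capture("scene");save(c["color"],"s4.png",(165,65,385,265),3)
c=robot.capture("top");save(c["color"],"t4.png",(155,100,355,300),3)
E
```

```text
[581.64451239 -25.22754138 284.42449144] [-5.17048978  0.48716259  7.96388977] [-0.00502001  0.8205161  -0.01498539] 0.11816709457762886
chest x,z of grasp 8.85664339321832 303.4243202085116 angle 1.2281001546066452 r 217.39486774624834
```

View pics/s4.png

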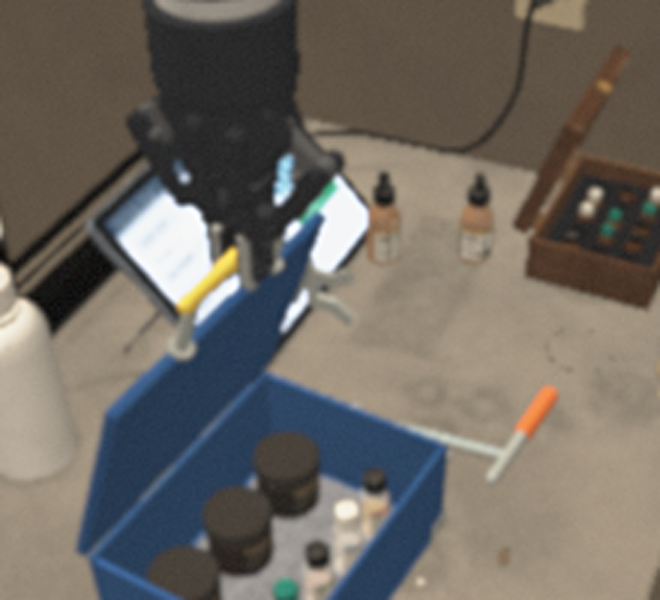

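View pics/t4.png

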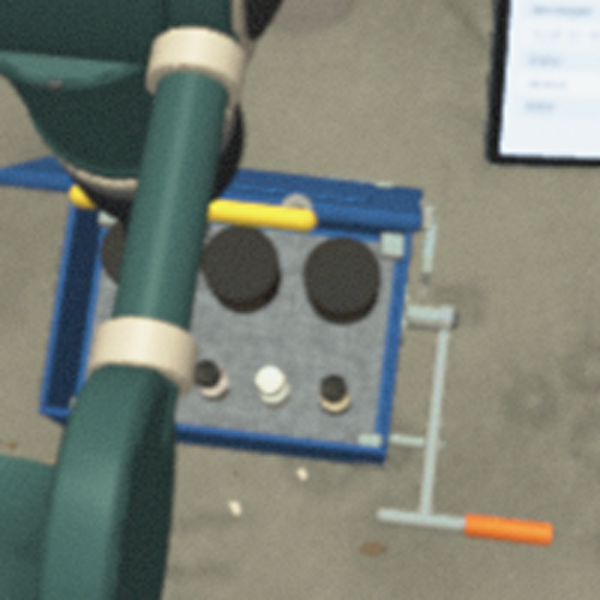

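The lid is at about 1.2 rad by kinematics. The open hook plate shows at s4 (330,290). I'll nudge a little further to feel for the stop.

Call:
servo_tool --steps '[[[-0.0005,0.002,0,0],[-0.0005,0.002,0,0],[-0.0005,0.002,0,0],[0,0,0,0],[0,0,0,0],[0,0,0,0],[0,0,0,0],[0,0,0,0],[0,0,0,0],[0,0,0,0]]]'

```text
time_s: 9.6
tcp_pos: [581.8, -25.2, 284.5]
tool_rot: [[-0.01, 0.996, -0.09], [0.0, -0.09, -0.996], [-1.0, -0.01, 0.001]]
wrist_force: [-20.7, 1.0, 11.3]
width: 0.108
```

At the stop: I commanded 6 mm, it moved 0.2 mm, and the force rose to 21 N. I relax the command, open the gripper and leave upwards.

Call:
servo_tool --steps '[[[0,-0.003,0,0],[0,-0.001,0,0],[0,0,0,0],[0,0,0,0],[0,0,0,0],[0,0,0,0],[0,0,0,0],[0,0,0,0],[0,0,0,0],[0,0,0,0]]]' --gripper 0.06

```text
time_s: 10.6
tcp_pos: [582.5, -25.1, 282.5]
tool_rot: [[0.0, 0.996, -0.09], [-0.0, -0.09, -0.996], [-1.0, 0.0, 0.0]]
wrist_force: [-0.1, -0.3, 0.6]
width: 0.699
```

Call:
servo_tool --steps '[[[-0.005,0,0,0],[-0.01,0,0,0],[-0.01,0,0,0],[-0.01,0,0,0],[-0.01,0,0,0],[-0.01,0,0,0],[-0.01,0,0,0],[-0.005,0,0,0],[0,0,0,0],[0,0,0,0]]]'

```text
time_s: 11.6
tcp_pos: [582.4, -25.1, 352.3]
tool_rot: [[-0.0, 0.996, -0.09], [0.0, -0.09, -0.996], [-1.0, -0.0, 0.0]]
wrist_force: [0.6, 0.9, -0.7]
width: 0.707
```

```bash
python3 - <<'E'
from h import *
s=robot.read_state();print(s["tcp_pos"],s["wrist_force"],s["qpos"])
c=robot.capture("scene");save(c["color"],"s5.png",(165,65,385,265),3)
c=robot.capture("wrist");save(c["color"],"w5.png")
E
```

```text
[582.42671013 -25.07225723 352.25846692] [ 0.56755085  0.90921844 -0.65349412] [-8.57308562e-02  3.89445506e-02  1.64168351e+00 -2.71328115e-05
  1.46135288e+00  4.78875135e-03]
```

View pics/s5.png

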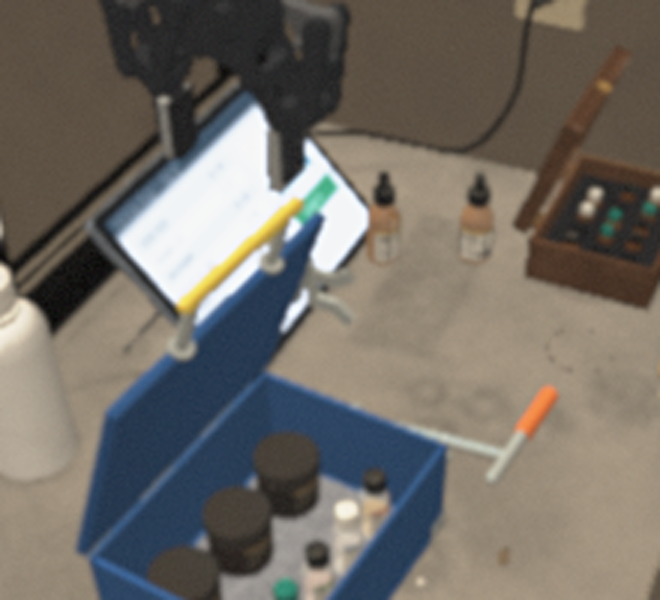

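View pics/w5.png

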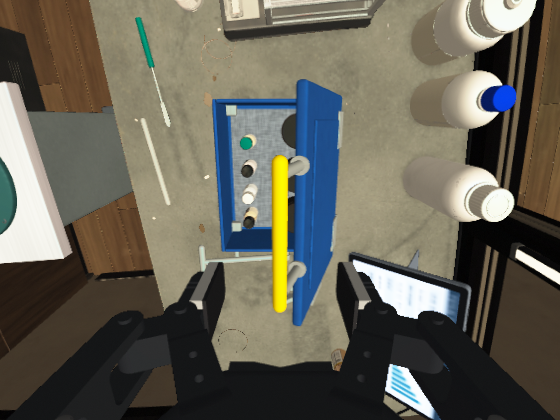

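The lid stays open after release. In the top view the orange grip hangs forward right. I move above the grip.

Call:
servo_tool --steps '[[[0,-0.012,0.02,0],[0,-0.012,0.02,0],[0,-0.012,0.02,0],[0,-0.012,0.02,0],[0,-0.012,0.02,0],[0.02,-0.012,0.019,0],[0.03,-0.012,0.019,0],[0.03,-0.012,0.019,0],[0.03,-0.012,0.019,0],[0.02,-0.014,0.019,0]]]'

```text
time_s: 12.7
tcp_pos: [441.4, -208.1, 219.4]
tool_rot: [[-0.003, 0.996, -0.09], [0.002, -0.09, -0.996], [-1.0, -0.003, -0.001]]
wrist_force: [1.0, 0.2, -0.6]
width: 0.702
```

```bash
python3 - <<'E'
from h import *
s=robot.read_state();print(s["tcp_pos"],s["tool_rot"],s["qpos"])
c=robot.capture("wrist");save(c["color"],"w6.png")
c["extrinsics"]=wristE(c,s)
x,y,yaw,a=572.7,-24.9,-.0917,.206
print(proj(w([grippt(a,-105),grippt(a,-160),grippt(a,-187),grippt(a,-214)],x,y,yaw),c))
E
```

```text
[ 441.43533914 -208.14830753  219.44527866] [[-0.00323105  0.99591868 -0.09019729]
 [ 0.00169772 -0.09019217 -0.99592293]
 [-0.99999334 -0.00337101 -0.00139938]] [-4.91631493e-01 -8.39557362e-02  2.00360401e+00 -3.04076161e-05
  1.22559421e+00 -4.01303381e-01]
[[280.80375854 109.47907753]
 [280.70298238 169.37949866]
 [280.65700067 196.38907131]
 [280.61323968 221.91571646]]
```

View pics/w6.png

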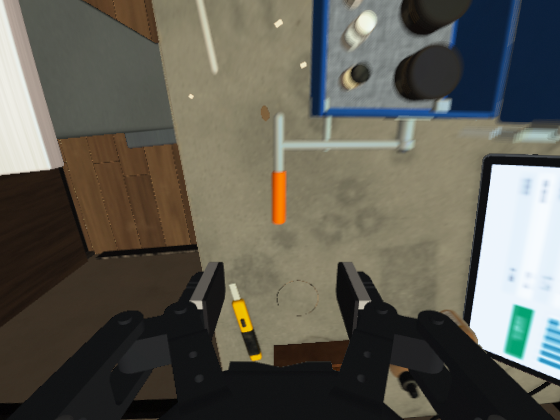

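The orange grip is at column 279, rows 172 to 224. The prediction was column 280.7, rows 169 to 222, so they agree within about 2 mm. I descend and grip.

Call:
servo_tool --steps '[[[0.016,-0.001,0,0],[0.018,0,0,0],[0.018,0,0,0],[0.018,0,0,0],[0.018,0,0,0],[0.018,0,0,0],[0.018,0,0,0],[0.016,0,0,0],[0.01,0,0,0],[0.007,0,0,0]]]' --gripper 0.045

```text
time_s: 13.75
tcp_pos: [442.0, -207.8, 64.6]
tool_rot: [[-0.001, 0.996, -0.09], [0.001, -0.09, -0.996], [-1.0, -0.001, -0.001]]
wrist_force: [-0.8, -0.5, -0.7]
width: 0.526
```

```bash
python3 - <<'E'
from h import *
s=robot.read_state();print(s["tcp_pos"],s["wrist_force"])
c=robot.capture("wrist");save(c["color"],"w7.png")
c=robot.capture("scene");save(c["color"],"s7.png",(245,115,405,275),4)
E
```

```text
[ 442.01980765 -207.81104194   64.58043328] [-0.78816217 -0.49724455 -0.66786371]
```

View pics/w7.png

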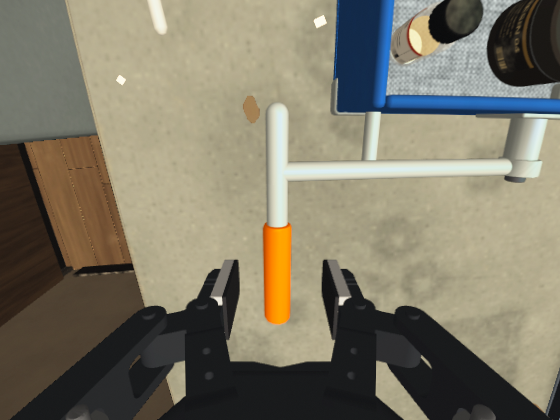

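View pics/s7.png

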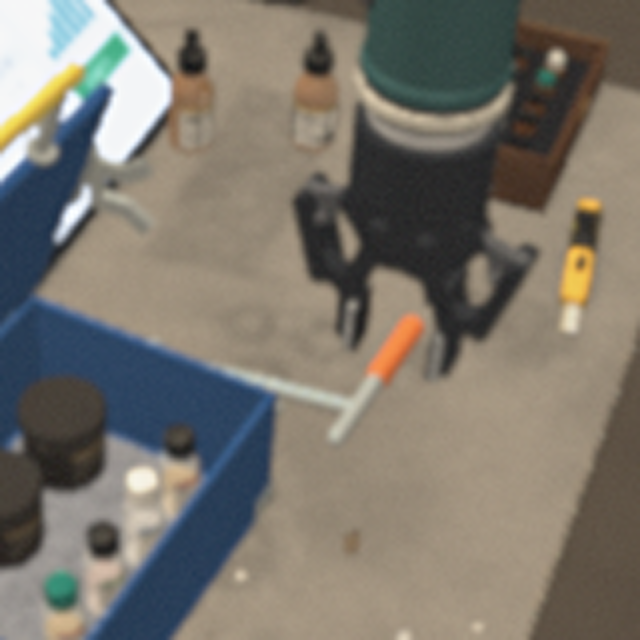

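The grip lies between the fingers, at column 277 against a finger midpoint of 281. I shift -2 mm, go 3 mm lower and close.

Call:
servo_tool --steps '[[[0.002,-0.002,0,0],[0.001,0,0,0],[0,0,0,0],[0,0,0,0],[0,0,0,0],[0,0,0,0],[0,0,0,0],[0,0,0,0],[0,0,0,0],[0,0,0,0]]]' --gripper 0 --grip_force 30

```text
time_s: 14.85
tcp_pos: [440.1, -208.1, 62.4]
tool_rot: [[-0.001, 0.996, -0.09], [-0.0, -0.09, -0.996], [-1.0, -0.001, 0.0]]
wrist_force: [-4.1, -1.2, 1.4]
width: 0.148
```

```bash
python3 - <<'E'
from h import *
s=robot.read_state();print(s["tcp_pos"],s["wrist_force"],s["width"]*85.4)
p=s["tcp_pos"]; g=p-19*s["tool_rot"][:,0]; d=g[:2]-[572.7,-24.9]; cx=d@[.9958,-.0916]
print("chest",cx,d@[.0916,.9958],g[2],np.hypot(cx-15,g[2]-53),np.arctan2(g[2]-53,15-cx))
a0=np.arctan2(g[2]-53,15-cx)
for a0 in (a0,):
  A=np.linspace(a0,np.radians(95),25)
  P=np.c_[15-132*np.cos(A),53+132*np.sin(A)]
  for a,q,d in zip(A[1:],P[1:],np.diff(P,axis=0)): print(round(np.degrees(a),1),np.round(q,1),np.round([-d[1],d[0]],1))
# seat
print("seat rel chest at lid1.2: pin",15-132*np.cos(np.radians(95)),53+132*np.sin(np.radians(95)))
E
```

```text
[ 440.14611079 -208.08593787   62.40578156] [-4.11689279 -1.19855408  1.44840653] 12.677774133856987
chest -115.20768097079461 -194.55464008702452 81.40577872204115 133.27013337052605 0.2147921619110835
15.8 [-112.    88.8] [-7.7  1.9]
19.2 [-109.7   96.4] [-7.6  2.4]
22.6 [-106.8  103.8] [-7.4  2.8]
26.1 [-103.6  111. ] [-7.2  3.3]
29.5 [-99.8 118.1] [-7.   3.7]
33.0 [-95.7 124.9] [-6.8  4.1]
36.4 [-91.2 131.4] [-6.5  4.5]
39.9 [-86.3 137.6] [-6.2  4.9]
43.3 [-81.  143.6] [-5.9  5.3]
46.8 [-75.4 149.2] [-5.6  5.6]
50.2 [-69.5 154.4] [-5.3  5.9]
53.7 [-63.2 159.3] [-4.9  6.2]
57.1 [-56.7 163.8] [-4.5  6.5]
60.5 [-49.9 167.9] [-4.1  6.8]
64.0 [-42.9 171.6] [-3.7  7. ]
67.4 [-35.7 174.9] [-3.3  7.2]
70.9 [-28.2 177.7] [-2.8  7.4]
74.3 [-20.7 180.1] [-2.4  7.6]
77.8 [-13. 182.] [-1.9  7.7]
81.2 [ -5.2 183.5] [-1.4  7.8]
84.7 [  2.7 184.4] [-1.   7.9]
88.1 [ 10.6 184.9] [-0.5  7.9]
91.6 [ 18.6 185. ] [-0.   7.9]
95.0 [ 26.5 184.5] [0.5 7.9]
seat rel chest at lid1.2: pin 26.50455804269089 184.49770014811043
```

It is held at 12.7 mm opening, 133 mm from the pivot where 132 is expected. I swing it up.

Call:
servo_tool --steps '[[[-0.0077,0.0019,0,0],[-0.0076,0.0024,0,0],[-0.0074,0.0028,0,0],[-0.0072,0.0033,0,0],[-0.007,0.0037,0,0],[-0.0068,0.0041,0,0],[-0.0065,0.0045,0,0],[-0.0062,0.0049,0,0],[-0.0059,0.0053,0,0],[-0.0056,0.0056,0,0]]]'

```text
time_s: 15.85
tcp_pos: [470.6, -211.0, 130.4]
tool_rot: [[-0.019, 0.996, -0.089], [0.002, -0.089, -0.996], [-1.0, -0.019, -0.0]]
wrist_force: [-29.7, -3.2, 18.9]
width: 0.148
```

Call:
servo_tool --steps '[[[-0.0053,0.0059,0,0],[-0.0049,0.0062,0,0],[-0.0045,0.0065,0,0],[-0.0041,0.0068,0,0],[-0.0037,0.007,0,0],[-0.0033,0.0072,0,0],[0,0,0,0],[0,0,0,0],[0,0,0,0],[0,0,0,0]]]'

```text
time_s: 16.85
tcp_pos: [520.7, -215.8, 163.0]
tool_rot: [[0.006, 0.996, -0.09], [-0.002, -0.09, -0.996], [-1.0, 0.006, 0.002]]
wrist_force: [-9.6, 1.6, 24.4]
width: 0.149
```

```bash
python3 - <<'E'
from h import *
s=robot.read_state();print(s["tcp_pos"],s["wrist_force"],s["width"]*85.4)
p=s["tcp_pos"]; g=p-19*s["tool_rot"][:,0]; d=g[:2]-[572.7,-24.9]; cx=d@[.9958,-.0916]
print("chest",cx,d@[.0916,.9958],g[2],np.hypot(cx-15,g[2]-53),np.degrees(np.arctan2(g[2]-53,15-cx)))
c=robot.capture("wrist");save(c["color"],"w8.png")
c=robot.capture("scene");save(c["color"],"s8.png",(225,95,385,245),5)
E
```

```text
[ 520.68940223 -215.81543094  163.01634755] [-9.61512338  1.61917297 24.35295019] 12.741371421411113
chest -34.4228625870611 -194.84413493010948 182.01594787957174 138.15836620908593 69.03938242904313
```

View pics/w8.png

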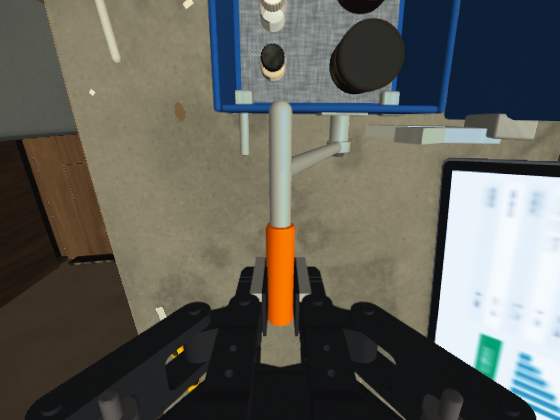

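View pics/s8.png

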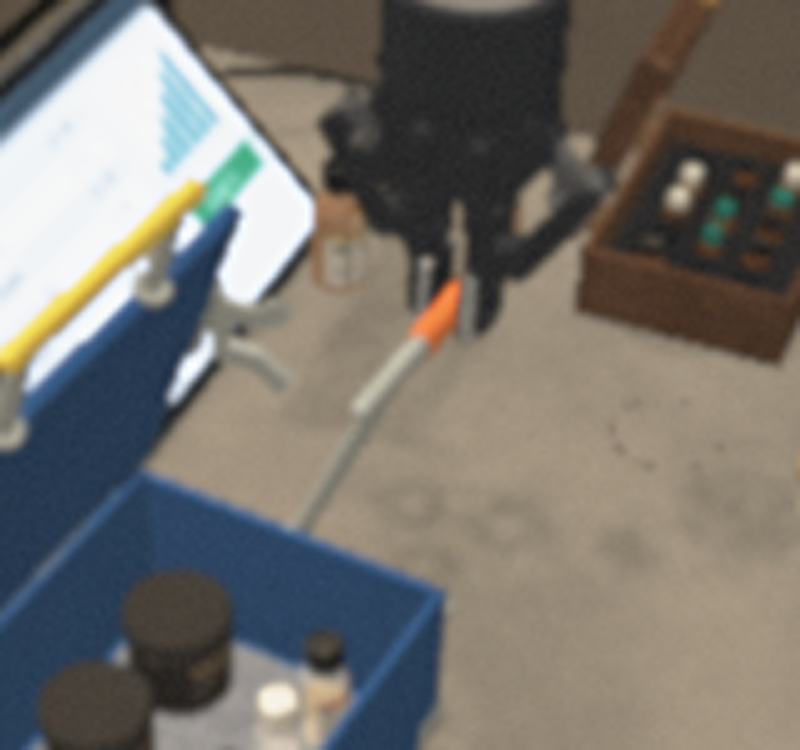

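The rod swings up, now about 68°. The actual arc implies the grip sits about 6.6 mm nearer the finger tips than assumed, so my command is roughly 7 mm low and the force is 24 N. I unload that and go on to the slot mouth at 84°.

Call:
servo_tool --steps '[[[-0.003,0.0005,0,0],[-0.0035,0.0005,0,0],[-0.0031,0.0086,0,0],[-0.0026,0.0089,0,0],[-0.0019,0.009,0,0],[-0.0013,0.0091,0,0],[0,0,0,0],[0,0,0,0],[0,0,0,0],[0,0,0,0]]]'

```text
time_s: 17.95
tcp_pos: [554.9, -218.6, 172.1]
tool_rot: [[0.001, 0.996, -0.091], [-0.001, -0.091, -0.996], [-1.0, 0.001, 0.0]]
wrist_force: [-1.9, -2.5, 4.7]
width: 0.147
```

```bash
python3 - <<'E'
from h import *
s=robot.read_state();print(s["tcp_pos"],s["wrist_force"],s["width"]*85.4)
p=s["tcp_pos"]; g=p-12.4*s["tool_rot"][:,0]; d=g[:2]-[572.7,-24.9]; cx=d@[.9958,-.0916]
print("chest",cx,d@[.0916,.9958],g[2],np.hypot(cx-15,g[2]-53),np.degrees(np.arctan2(g[2]-53,15-cx)))
c=robot.capture("wrist");save(c["color"],"w9.png",(200,50,500,250),2.6)
c=robot.capture("scene");save(c["color"],"s9.png",(225,115,345,215),6)
E
```

```text
[ 554.94362109 -218.59412167  172.06282336] [-1.8508673  -2.49071331  4.68730244] 12.552466074657804
chest 0.04548623786893945 -194.50113452500452 184.46281274873027 132.31065194333178 83.5102322564632
```

View pics/w9.png

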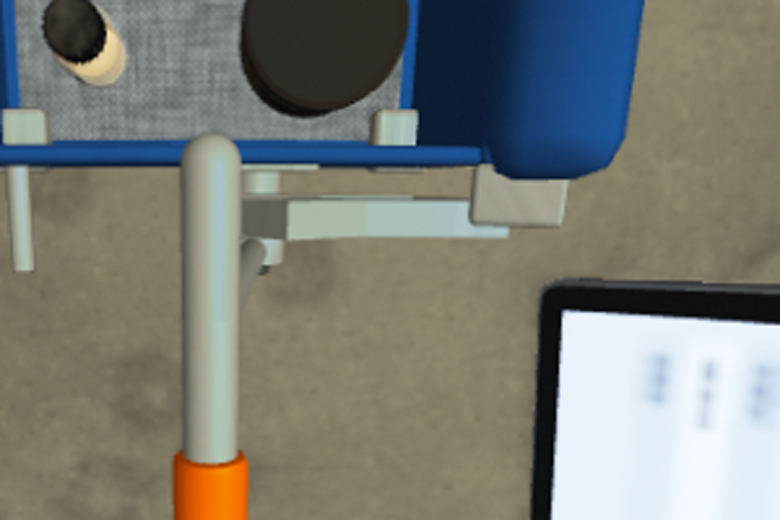

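View pics/s9.png

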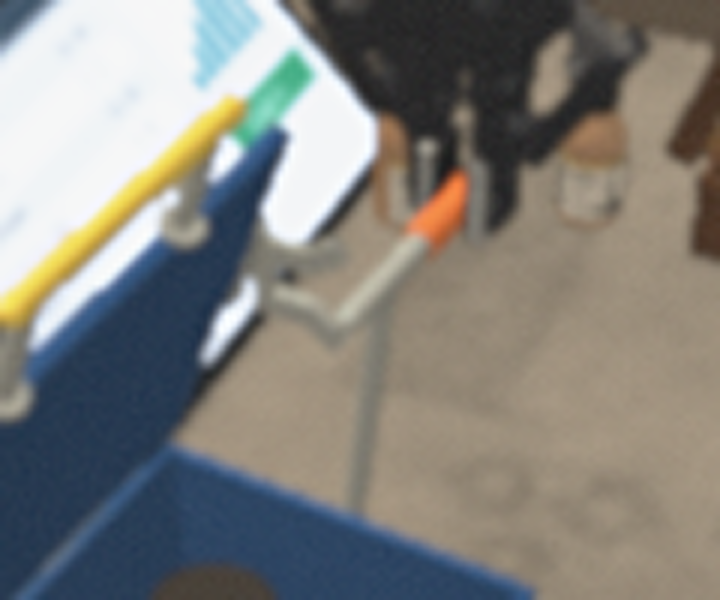

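The pin is at the slot mouth (s9 crop (335,325)) and the force is low, with r = 132.3 mm at 83.5°. I push it home.

Call:
servo_tool --steps '[[[-0.0005,0.005,0,0],[-0.0002,0.005,0,0],[0,0.005,0,0],[0,0.005,0,0],[0.0003,0.004,0,0],[0.0003,0.002,0,0],[0,0,0,0],[0,0,0,0],[0,0,0,0],[0,0,0,0]]]'

```text
time_s: 19.05
tcp_pos: [580.5, -220.8, 171.3]
tool_rot: [[0.0, 0.996, -0.09], [-0.0, -0.09, -0.996], [-1.0, 0.0, 0.0]]
wrist_force: [-0.5, -4.7, -0.1]
width: 0.15
```

```bash
cat > look.py <<'E'
from h import *
import sys
n=sys.argv[1]
s=robot.read_state();print(s["tcp_pos"],s["wrist_force"],s["width"]*85.4)
p=s["tcp_pos"]; g=p-12.4*s["tool_rot"][:,0]; d=g[:2]-[572.7,-24.9]; cx=d@[.9958,-.0916]
print("chest",cx,d@[.0916,.9958],g[2],np.hypot(cx-15,g[2]-53),np.degrees(np.arctan2(g[2]-53,15-cx)))
c=robot.capture("wrist");save(c["color"],f"w{n}.png",(200,50,500,250),2.6)
c=robot.capture("scene");save(c["color"],f"s{n}.png",(225,115,345,215),6)
E
python3 look.py 10
```

```text
[ 580.52009705 -220.84016858  171.2587796 ] [-0.50921069 -4.66176509 -0.06965756] 12.80668105598319
chest 25.733790399275325 -194.39787981186743 183.65877913617612 131.09893524240243 94.69637749292389
```

View pics/w10.png

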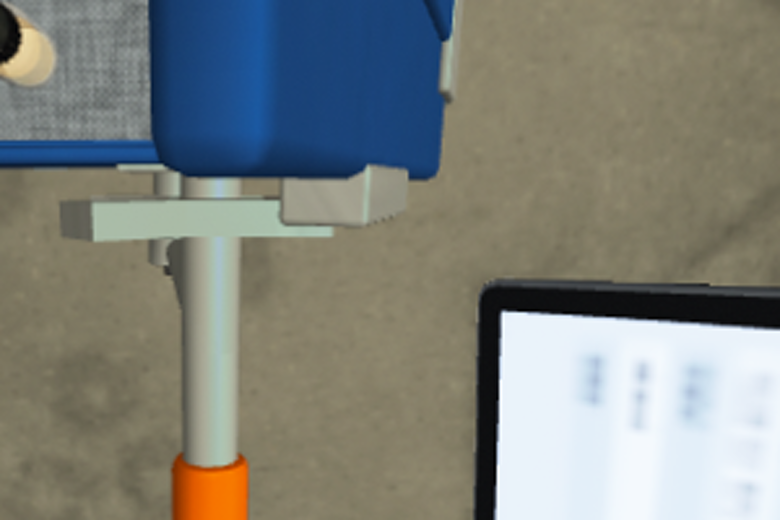

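View pics/s10.png

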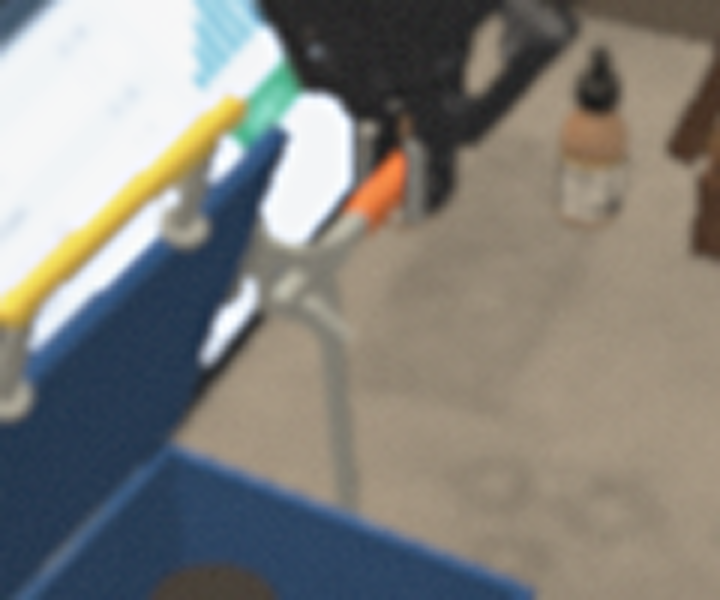

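The pin is in the slot (s10 crop (285,285)), but the force is still about 0, so it may not be bottomed. I push a few mm further to feel for the seat.

Call:
servo_tool --steps '[[[0,0.002,0,0],[0.0003,0.002,0,0],[0.0003,0.002,0,0],[0,0.001,0,0],[0,0,0,0],[0,0,0,0],[0,0,0,0],[0,0,0,0],[0,0,0,0],[0,0,0,0]]]'

```text
time_s: 20.15
tcp_pos: [585.1, -221.3, 170.9]
tool_rot: [[-0.005, 0.996, -0.09], [0.001, -0.09, -0.996], [-1.0, -0.005, -0.0]]
wrist_force: [-7.7, -5.1, 5.6]
width: 0.145
```

```bash
python3 look.py 11
```

```text
[ 585.10462181 -221.26372374  170.94110115] [-7.71465798 -5.14698586  5.61181245] 12.417413396778581
chest 30.39996028247281 -194.4034330934537 183.34095343750835 131.24756348100507 96.73833473182282
```

View pics/s11.png

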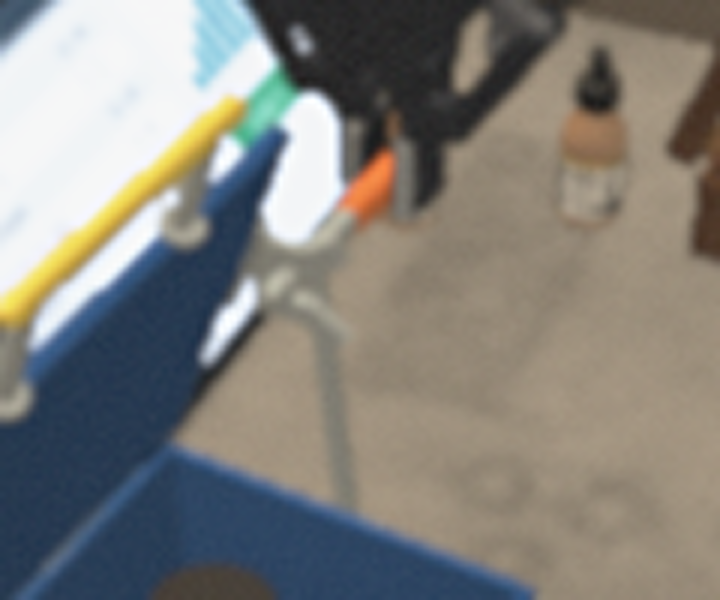

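Call:
servo_tool --steps '[[[0,0.002,0,0],[0,0.002,0,0],[0,0.001,0,0],[0,0,0,0],[0,0,0,0],[0,0,0,0],[0,0,0,0],[0,0,0,0],[0,0,0,0],[0,0,0,0]]]'

```text
time_s: 21.25
tcp_pos: [585.7, -221.4, 170.8]
tool_rot: [[-0.014, 0.996, -0.09], [0.002, -0.09, -0.996], [-1.0, -0.014, -0.001]]
wrist_force: [-20.7, -2.0, 13.6]
width: 0.148
```

```bash
python3 look.py 12
```

```text
[ 585.72792843 -221.37341988  170.79451431] [-20.7141051   -1.96509416  13.57951249] 12.635063511924544
chest 31.14866892213359 -194.46201777030126 183.1932275310295 131.19091433061627 97.07063594880181
```

View pics/s12.png

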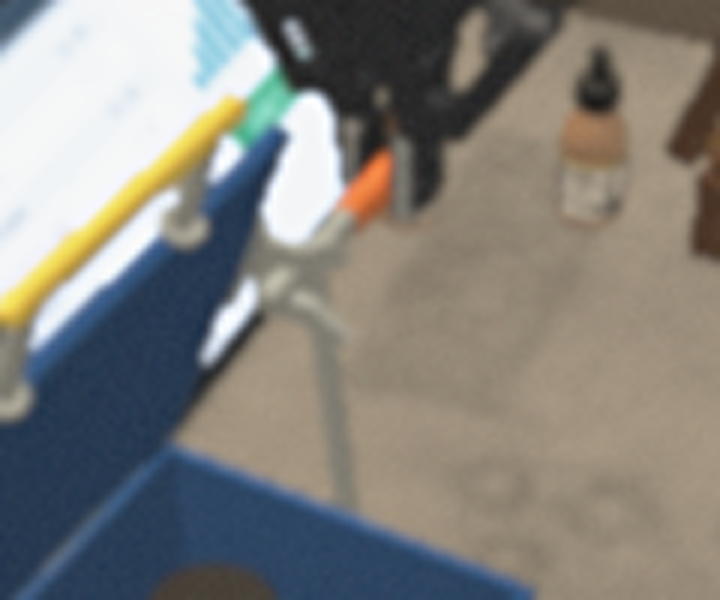

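View pics/w12.png

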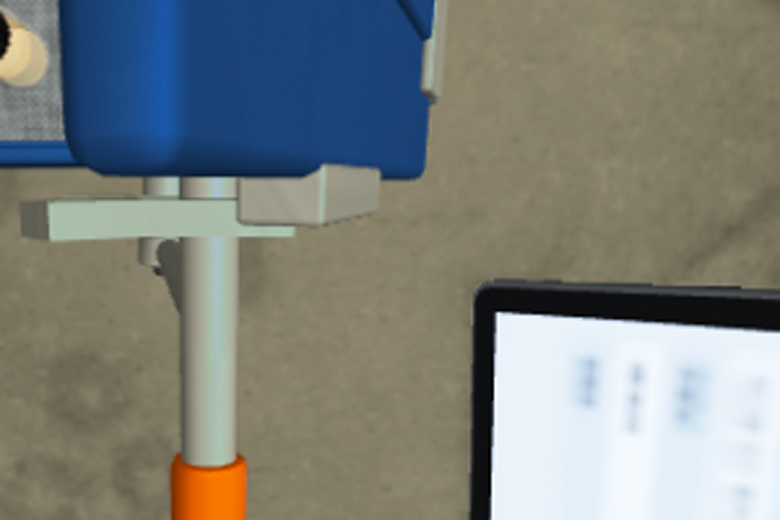

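Bottomed: I commanded 5 mm, it moved 0.7 mm, and the force rose from 8 to 21 N. The rod reads about 96–97°, near the expected 95° within calibration. I relax the command, release and go up.

Call:
servo_tool --steps '[[[0,-0.003,0,0],[0,-0.002,0,0],[0,0,0,0],[0,0,0,0],[0,0,0,0],[0,0,0,0],[0,0,0,0],[0,0,0,0],[0,0,0,0],[0,0,0,0]]]' --gripper 0.06

```text
time_s: 22.35
tcp_pos: [587.5, -221.3, 171.0]
tool_rot: [[-0.0, 0.996, -0.09], [0.0, -0.09, -0.996], [-1.0, -0.0, -0.0]]
wrist_force: [0.5, 0.2, 0.6]
width: 0.706
```

Call:
servo_tool --steps '[[[-0.005,0,0,0],[-0.01,0,0,0],[-0.015,0,0,0],[-0.02,0,0,0],[-0.02,0,0,0],[-0.02,0,0.01,0],[-0.02,-0.02,0.02,0],[-0.02,-0.02,0.02,0],[-0.01,-0.02,0.01,0],[0,0,0,0]]]'

```text
time_s: 23.35
tcp_pos: [521.7, -277.6, 315.8]
tool_rot: [[0.005, 0.996, -0.093], [-0.004, -0.093, -0.996], [-1.0, 0.005, 0.003]]
wrist_force: [0.7, 1.4, -0.2]
width: 0.705
```

```bash
python3 look.py 13; python3 - <<'E'
from h import *
c=robot.capture("top");save(c["color"],"t13.png",(155,100,355,300),3)
c=robot.capture("wrist");save(c["color"],"wf13.png")
E
```

```text
[ 521.72777622 -277.5783804   315.79626925] [ 0.66541446  1.35992509 -0.16710308] 60.20255748654027
chest -27.67816162267157 -256.2445484205389 328.1960270795914 278.4856886805533 81.18463607455985
```

View pics/s13.png

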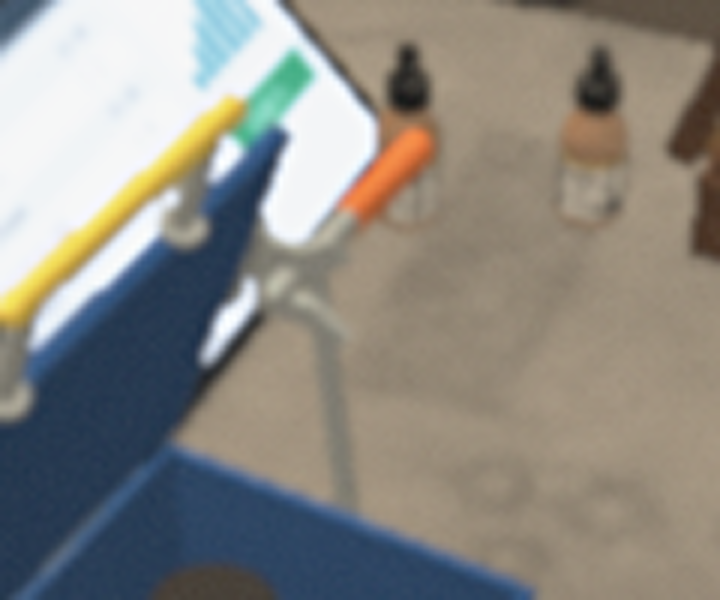

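View pics/t13.png

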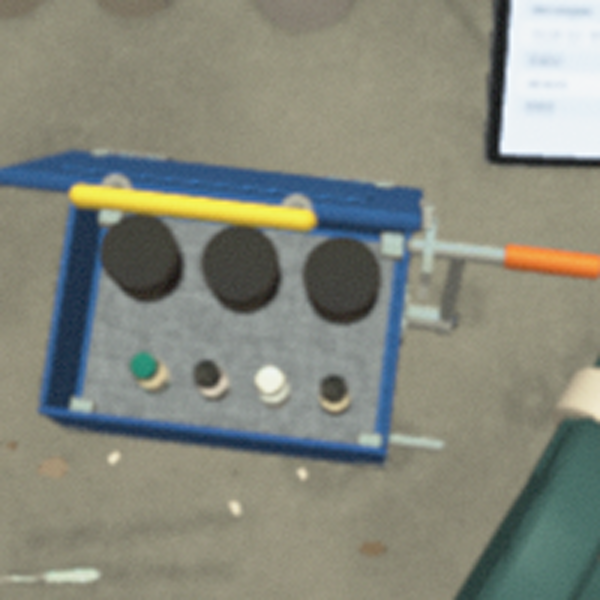

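View pics/wf13.png

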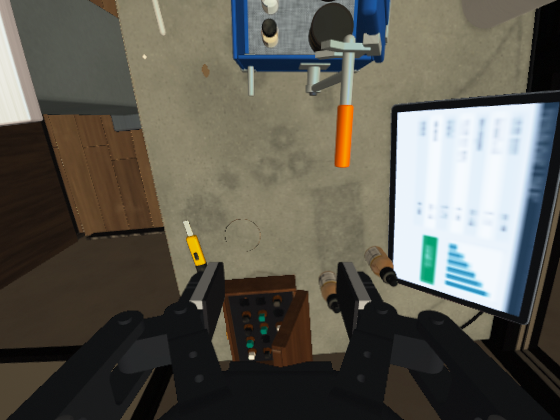

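The rod stands in the hook plate, with the lid open and the arm clear. I check the rod and lid angles from the images.

```bash
python3 - <<'E'
from h import *
T=robot.capture("top");S=robot.capture("scene")
save(T["color"],"t14.png",(270,150,370,200),8)
x,y,yaw=572.7,-24.9,-.0917
sp=np.array([[352,210],[434,133]])/6+[224.6,114.6]; tp=np.array([[505,256]])/3+[154.6,99.6]
for dx in (0,2):
  def r(p):
    a=p[0]; W=w([grippt(a,-160),grippt(a,-215)],x+dx,y,yaw)
    return np.r_[(proj(W,S)-sp).ravel(),(proj(W[:1],T)-tp).ravel()]
  f=least_squares(r,[1.6]);print("rod deg",np.degrees(f.x),np.round(f.fun,1))
  # handle ends: scene right end, top both ends
  hs=np.array([[240,100]])/6+[224.6,114.6]; ht=np.array([[72,194],[317,219]])/3+[154.6,99.6]
  def rl(p):
    a=p[0]+.0093;h=lambda yy:[80-215*np.cos(a),yy,98+215*np.sin(a)]
    W=w([h(-60.5),h(60.5)],x+dx,y,yaw)
    return np.r_[(proj(W[:1],S)-hs).ravel(),(proj(W[[1,0]],T)-ht).ravel()]
  g=least_squares(rl,[1.2]);print("lid",g.x,np.round(g.fun,1))
  A=g.x[0]-1.2; k=np.arctan2(86.5,53.5)
  seat=np.array([80-102*np.cos(k+A),98+102*np.sin(k+A)])
  pin=np.array(grippt(f.x[0],0))[[0,2]]; print("dist",seat,pin,np.linalg.norm(seat-pin))
E
```

```text
rod deg [96.22693744] [-0.3  2.  -1.8  2.2 -0.1  0.7]
lid [1.22824442] [-0.4  0.2 -0.5 -0.3 -0.2  0.5]
dist [ 28.81759123 186.22902602] [ 29.31760979 184.22121037] 2.0691404645889397
rod deg [95.3387637] [-0.3  2.  -1.8  2.2 -0.2  0.7]
lid [1.219381] [-0.5  0.5 -0.5 -0.4 -0.3  0.4]
dist [ 28.0376012  185.77191527] [ 27.28183809 184.42738091] 1.5423846913763022
```

View pics/t14.png

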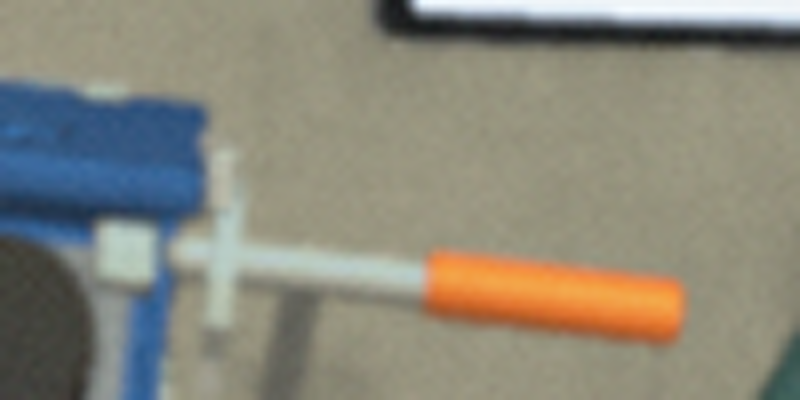

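The pin passes through the hook plate at t14 (225,250). The image fit gives lid ≈1.22 rad, rod ≈95–96° and pin to seat ≈2 mm. The robot is clear, so I hand in.

```bash
python3 -c "
from plant import robot
s=robot.read_state();print(s['time_s'],s['wrist_force']);robot.close_job()"
```

```text
23.65 [ 0.15822612 -0.14322717  0.11224789]
the job is handed in; nothing more can be done
```

I lifted the chest lid to its stop by the yellow handle and let go; it stayed open. Then I swung the prop rod up by its orange grip until the pin bottomed in the hook plate, released it and backed away. I handed the job in at 23.65 s.

**Last checks:**
- **Angles and fit:** from the images, the lid is at about 1.22 rad and the rod at about 95–96°. The pin is about 2 mm from its seat, against a limit of 12 mm.
- **Seating:** the last 5 mm of push moved the pin only 0.7 mm, and the force rose from 8 to 21 N, so it was bottomed. A picture also shows the pin through the plate.
- **Clear of the robot:** the wrist force was about 0 N before handing in.

**Disagreements:**
- **Chest position:** my chest x position was about 2 mm off the wrist and arm readings.
- **Rod grip:** the orange grip sat about 6.6 mm nearer the finger tips than planned. The wrist force reached about 35 N during the first part of the swing, and I corrected the path from there.
- **Image fit:** the scene-camera points for the rod fit left about 2 px of error.

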